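# Book the bearings out at the parts-issue bench

### The job

Book out the bearings: with the fingertips, gently press the round button in front of the bin that holds the flat bearing rings, let it come back up, then gently press the wide bar key on the console and draw the hand back clear of everything. Press no other button or key, and do not lift or shift anything: the parts stay in their bins and the loose things on the bench stay where they lie.

Things in the scene. Friction and masses are not known exactly. Their poses are not given: they have to be found in the camera images.
- station_bearing: Fixed station of ball bearings: low flat steel rings, 42 mm outside diameter, 20 bore, 13 high, dark seal between the races. Grey base plate 190 x 105 x 10 mm high; open bin 110 x 105, rim 55 high, at its +x end; round button at its -x end. Origin on the table; x from button to bin, z up. Bin centre x = +35, its front face x = -20; button axis x = -65, y = 0, top 34 high (mm).
- button_bearing_top (a point): Centre of the top of the round white button of the bearing station: cap 28 mm in diameter, 34 mm above the table when up, in a black collar 44 in diameter whose top is 22 above the table. It moves straight down.
- button_bearing (a joint): Travel of the round button of the bearing station, m: 0 up, 0.008 fully down; it registers when 4 mm down. Spring: 1.5 N to start, 5 N fully down, returns by itself.
- station_sleeve: Fixed station of spacer sleeves: tall thin-walled steel tubes on end, 34 mm outside diameter, 42 high. Grey base plate 190 x 105 x 10 mm high; open bin 110 x 105, rim 55 high, at its +x end; round button at its -x end. Origin on the table; x from button to bin, z up. Bin centre x = +35, its front face x = -20; button axis x = -65, y = 0, top 34 high (mm).
- button_sleeve (a joint): Travel of the round button of the sleeve station, m: 0 up, 0.008 fully down; it registers when 4 mm down. Spring: 1.5 N to start, 5 N fully down, returns by itself.
- station_plug: Fixed station of tube end plugs: steel discs 42 mm across, 8 thick, with a central stub 18 across, 30 high in all, no hole. Grey base plate 190 x 105 x 10 mm high; open bin 110 x 105, rim 55 high, at its +x end; round button at its -x end. Origin on the table; x from button to bin, z up. Bin centre x = +35, its front face x = -20; button axis x = -65, y = 0, top 34 high (mm).
- button_plug (a joint): Travel of the round button of the plug station, m: 0 up, 0.008 fully down; it registers when 4 mm down. Spring: 1.5 N to start, 5 N fully down, returns by itself.
- station_bracket: Fixed station of angle brackets: L-shaped steel plates 40 x 32 mm, 4 thick, one upright leg, 40 high in all. Grey base plate 190 x 105 x 10 mm high; open bin 110 x 105, rim 55 high, at its +x end; round button at its -x end. Origin on the table; x from button to bin, z up. Bin centre x = +35, its front face x = -20; button axis x = -65, y = 0, top 34 high (mm).
- button_bracket (a joint): Travel of the round button of the bracket station, m: 0 up, 0.008 fully down; it registers when 4 mm down. Spring: 1.5 N to start, 5 N fully down, returns by itself.
- console: Fixed black booking console, 150 (x) x 120 (y) x 30 mm high, with a flat screen at its back (+x). Origin on the table under its centre, z up, x from the keys to the screen. On top: the wide bar key in front (centre x = -42 mm, y = 0) and two small round keys behind it (x = +5, y = +32 and -32).
- bar_key_top (a point): Centre of the top of the wide white bar key: 28 (console x) x 72 (console y) mm, 41 mm above the table when up. It moves straight down.
- bar_key (a joint): Travel of the bar key, m: 0 up, 0.008 fully down; it registers when 4 mm down. Spring: 1.5 N to start, 5 N fully down, returns by itself.
- key_left (a joint): Travel of the small round console key at x = +5, y = +32 of the console (mm), 20 mm in diameter, top 37 mm above the table; in m: 0 up, 0.005 down, 4 N. Not to be pressed.
- key_right (a joint): Travel of the small round console key at x = +5, y = -32 of the console (mm), 20 mm in diameter, top 37 mm above the table; in m: 0 up, 0.005 down, 4 N. Not to be pressed.
- bearing0_mid (a point): Middle of a loose piece of stock in the bearing bin. Stays in its bin.
- bearing1_mid (a point): Middle of a loose piece of stock in the bearing bin. Stays in its bin.
- sleeve0_mid (a point): Middle of a loose piece of stock in the sleeve bin. Stays in its bin.
- plug0_mid (a point): Middle of a loose piece of stock in the plug bin. Stays in its bin.
- bracket0_mid (a point): Middle of a loose piece of stock in the bracket bin. Stays in its bin.
- nut_mid (a point): Loose hexagon nut, 24 mm across, 10 high, lying on the bearing station's plate beside its button. Centre, half-way up.
- tape_mid (a point): Loose tape measure lying flat, 66 x 62 x 34 mm high. Centre, half-way up.
- carton_mid (a point): Loose small cardboard carton, 70 x 100 x 55 mm high. Centre, half-way up.
- can_mid (a point): Loose aluminium spray can, 56 mm in diameter, 130 high, standing. Its axis, 60 above its foot.
- screwdriver_grip (a point): Loose screwdriver lying on the table, 170 mm long. Middle of its handle.

How it is judged:
On the way, in this order (a step that is already met when the one before it is completed fails the run):
1. the button of the bearing station is pressed by the fingers (4 mm of its 8 mm) (value of joint button_bearing above 0.004 m and contact force between the fingers and station_bearing above 0.5 N), for 0.05 s.
2. that button is up again and the bar key is pressed by the fingers (4 mm of its 8 mm) (value of joint button_bearing below 0.0015 m and value of joint bar_key above 0.004 m and contact force between the fingers and console above 0.5 N), for 0.05 s.
At the end, for the whole second after the job is handed in: All buttons and keys are up again (within 1.5 mm) and every loose piece is within 10 mm of where it was at the start (value of joint each of button_sleeve, button_plug, button_bracket, key_left, key_right, button_bearing, bar_key below 0.0015 m and distance of each of bearing0_mid, bearing1_mid, sleeve0_mid, plug0_mid, bracket0_mid, nut_mid, tape_mid, carton_mid, can_mid, screwdriver_grip from where it was at the start of the episode below 0.01 m); the robot touches nothing.
It fails at once if another button or key is pressed (more than 2 mm) (value of joint any of button_sleeve, button_plug, button_bracket, key_left, key_right above 0.002 m).
It fails at once if a piece of stock or a loose thing is lifted, carried or shifted by more than 10 mm (distance of any of bearing0_mid, bearing1_mid, sleeve0_mid, plug0_mid, bracket0_mid, nut_mid, tape_mid, carton_mid, can_mid, screwdriver_grip from where it was at the start of the episode above 0.01 m).
It fails at once if the robot presses a station or the console with more than 25 N (contact force between any of the fingers, the arm and station_bearing above 25 N or contact force between any of the fingers, the arm and station_sleeve above 25 N or contact force between any of the fingers, the arm and station_plug above 25 N or contact force between any of the fingers, the arm and station_bracket above 25 N or contact force between any of the fingers, the arm and console above 25 N).
It also fails if it takes over 45 s, if anything falls off the work surface, if the arm or the gripper's body presses on something with over 40 N, if the wrist force passes 120 N, or if a joint passes its speed limit or range.

### The arm

A 6-joint arm with a two-finger parallel gripper is mounted at the origin on the work surface. World frame = base frame: x ahead of the robot, y to its left, z up, the work surface at z = 0. Lengths are in m, angles in rad, forces in N, time in s.
With the tool pointing down it reaches from about 0.35 to 0.875 m from the base axis. Payload 4.2 kg.
Tool frame: the origin (TCP) lies on the centre line of the jaws, within the pads' length; the fingertips stand 14 mm ahead of it and the grasp point (between the pads) lies 5 mm behind it (r.tip_reach is the distance from the TCP to the fingertips, in m); x points along the fingers, y is the direction in which the jaws open and shut, and the axes are right-handed (so a half turn about x gives the same grasp; the last joint's range is limited). The gripper opens to 85 mm and grips with 20 to 120 N. Pads are 22 mm wide; open, the fingers measure 114 mm over their backs; the gripper's body (76 mm by 85 mm) begins 54 mm behind the grasp point. The pads swing forward as they close: fully open they stand 13 mm farther back than shut.
Start: joints at [-1.035, 0.385, 0.008, 0, -1.194, -0.259], TCP at [0.171, -0.601, 0.245] pointing down, gripper open.
Joint ranges: [-3.14, 3.14], [-1.21, 2.06], [-1.07, 1.41], [-3.16, 2.05], [-2.99, -0.16], [-3.1, 3.1]. Speed limits (rad/s): [2.79, 2.79, 3.14, 3.14, 3.14, 3.14].

### API

Orientations are given as [roll, pitch, yaw] about the fixed x, y, z axes, in that order (R = Rz(yaw) Ry(pitch) Rx(roll)).
In Python, from workcell import r gives the robot as it stands. The module is installed in compiled form; this text tells all that it offers.
- The arm moves only by the shell command python3 -m jog 'ROWS'. ROWS is JSON, one flat list of numbers, 7 for each row, row after row: the finger opening in cm, from 0 to 8.54, then the shift along the tool's x, y, z in cm, then the turn, a rotation vector about the tool's x, y, z in degrees. In form: [grip, x, y, z, ax, ay, az, grip, x, y, z, ax, ay, az, ...]. A call has 1 to 12 rows; each row shifts and turns the commanded pose from where the row before left it, along the tool's axes as they then stand; what a row does not reach is not made up. A row lasts 1/8 s, in which the tool goes at most 62.5 mm and 10.7 degrees, less where a joint would pass 70% of its speed; a pose out of reach is approached as far as the arm can. A call with a gripper value outside its range is refused whole. The fingers move at their own pace and stop on an object; the grip force is fixed at half the most. Time passes only in rows, so rows that do not move let the fingers close. It gives the time, the measured TCP pose, the force and the opening at its end, in the units of the state.
- r.get_state(): the state, without advancing time (a new reading comes with each control period).
- r.capture(name): name is "side" or "top" or "wrist"; returns (picture, depth): 420x560x3 uint8, red, green, blue; 420x560 float32, m along the optical axis (not along the pixel's ray), 0 where there is no reading.
- r.camera_model(name): a dict with "fx", "fy", "cx", "cy" (pixels), "extrinsics" (4x4, takes a point from world to camera coordinates); the wrist camera has in their place "mount" (4x4, takes a point from camera to tool coordinates, whose origin is the TCP and whose axes are the tool frame's). Camera axes: x right, y up, looking along -z (the intrinsics and any distortion apply to the point x, -y, -z); pixel columns grow to the right and rows downward; lengths in m; the calibration is good to about 2 mm. A picture is of the moment at which its call begins: read the wrist's pose just before it. camera_model takes no time and is no camera call.
- r.close_job(): hands the job in, once; it reports no verdict.
The state is a dict: "clock": time; "joint_positions": joint angles; "joint_velocities": joint speeds; "joint_torque": joint torques, N m; "eef_pos": TCP position; "orientation": TCP orientation; "ft_force": force on the tool from outside, world axes, zero at the start; "wrist_torque": the same for the moment, N m; "gripper_width": opening from 0.0 (shut) to 1.0 (fully open).
Only numpy, scipy, OpenCV 4.12 (cv2) and the standard library are available. Lean on these libraries where they do the work, as an engineer would, in place of code of your own. Each camera call takes 0.05 s, during which the arm holds its last target. There are 200 camera calls.

## Working session

There is one attempt and no reset: what is moved stays moved. The work goes in short steps, Python scripts to look and compute and a shell command to move; the robot and the scene stay as the last step left them, time stands still between calls to the robot, and variables do not carry over. Pictures are saved under pics/ and viewed, about 8 in all and at most 12, crops included, and the job is handed in when it is done.

```bash
mkdir -p pics; cat > h.py <<'E'
import numpy as np,cv2
from workcell import r
def cap(n):
    s=r.get_state(); im,d=r.capture(n); np.savez(f'{n}.npz',im=im,d=d,p=s['eef_pos'],o=s['orientation']); return im,d
def world(n,u,v,z=None):
    f=np.load(f'{n}.npz');m=r.camera_model(n);d=f['d']
    E=np.linalg.inv(np.array(m['extrinsics']))
    ray=np.array([(u-m['cx'])/m['fx'],-(v-m['cy'])/m['fy'],-1.])
    if z is None:
        t=np.median(d[v-1:v+2,u-1:u+2])
    else:
        w=E[:3,:3]@ray; t=(z-E[2,3])/w[2]
    return E[:3,:3]@(ray*t)+E[:3,3]
E
python3 - <<'E'
from h import *
for n in('top','side'):
    im,d=cap(n); cv2.imwrite(f'pics/{n}.png',cv2.resize(im[:,:,::-1],(800,600)))
    print(n,{k:np.round(v,3).tolist() for k,v in r.camera_model(n).items()})
print(r.get_state())
E
```

```text
top {'fx': 470.329, 'fy': 470.329, 'cx': 284.064, 'cy': 213.514, 'extrinsics': [[-0.01, -1.0, -0.004, 0.011], [0.983, -0.011, 0.185, -0.574], [-0.185, -0.002, 0.983, -1.103], [0.0, 0.0, 0.0, 1.0]]}
side {'fx': 433.195, 'fy': 433.195, 'cx': 277.494, 'cy': 211.571, 'extrinsics': [[-0.883, -0.469, 0.008, 0.497], [0.292, -0.538, 0.791, -0.232], [-0.366, 0.701, 0.612, -0.892], [0.0, 0.0, 0.0, 1.0]]}
{'clock': 0.1, 'joint_positions': array([-1.03540658e+00,  3.85427929e-01,  6.81602382e-03, -4.35020181e-04,
       -1.19401734e+00, -2.58586590e-01]), 'joint_velocities': array([ 0.00039732, -0.00382743,  0.00168328,  0.00035571,  0.00230512,
       -0.00071209]), 'joint_torque': array([-7.64859578e-04, -3.93319023e+01,  1.88929349e+01,  4.19788420e+00,
       -2.55266583e-03,  1.01421676e-05]), 'eef_pos': array([ 0.17068319, -0.60074273,  0.24438314]), 'orientation': array([1.61233171, 1.56891934, 1.88897444]), 'ft_force': array([ 0.0866098 , -0.33422581,  0.2764316 ]), 'wrist_torque': array([-0.04364623, -0.07348096,  0.00902179]), 'gripper_width': 0.9980915568486861}
```

View pics/top.png

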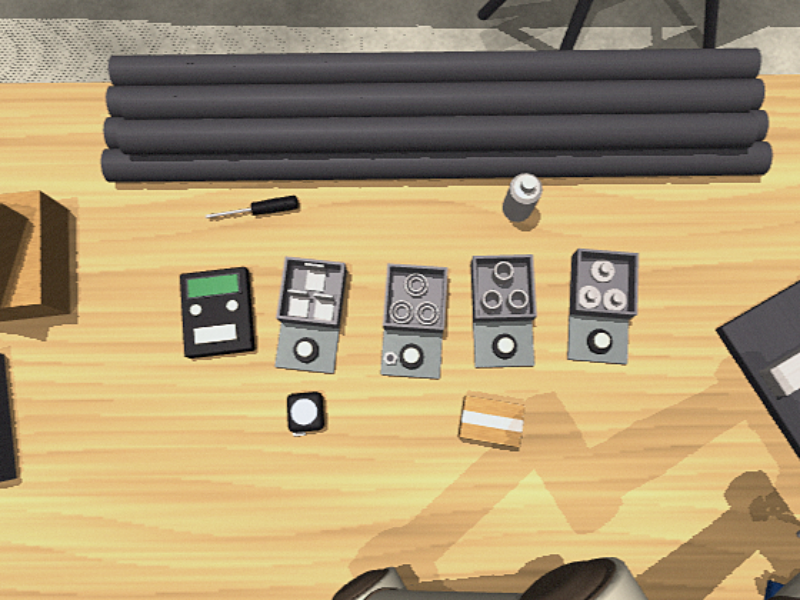

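View pics/side.png

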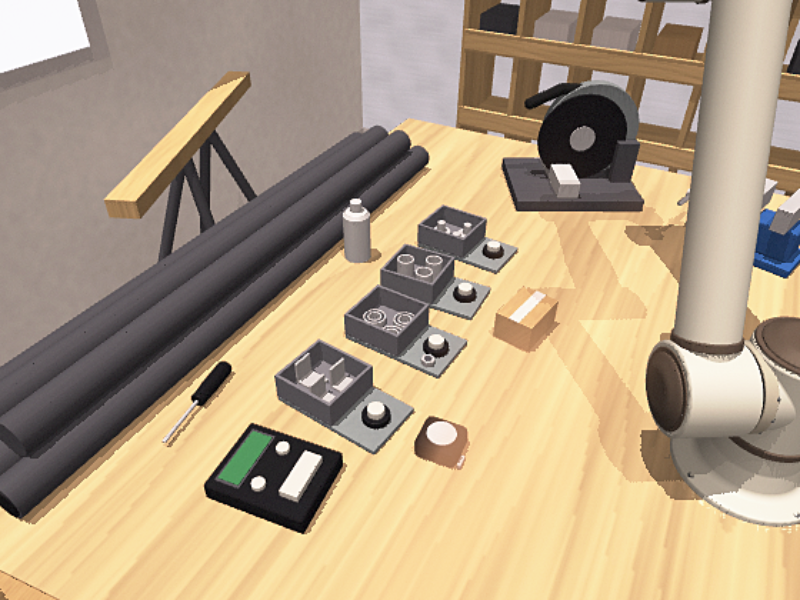

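The second bin from the left in the top view holds the flat rings, with the nut beside its button. That button is at about (411,355) in the 800x600 picture, and the bar key at about (214,334).

```bash
python3 - <<'E'
from h import *
f=np.load('top.npz');im=f['im'];s=im.min(2)
for nm,u,v,z,w in(('btn',288,248,.034,12),('bar',150,234,.041,20),('nut',273,250,.02,6),('keyL',136,217,.037,7),('keyR',162,214,.037,7)):
    m=np.zeros_like(s);m[v-w:v+w+1,u-w:u+w+1]=(s[v-w:v+w+1,u-w:u+w+1]>170)
    n,l,st,c=cv2.connectedComponentsWithStats(m)
    i=l[v,u] or 1+np.argmax(st[1:,4]); cu,cv_=c[i]
    print(nm,st[i],c[i].round(1),world('top',cu,cv_,z).round(4),world('top',int(round(cu)),int(round(cv_))).round(4))
    if nm=='bar': print(cv2.minAreaRect(np.argwhere(l==i)[:,::-1].astype(np.float32)))
for n,u,v,z in(('side',435*.7,341*.7,.034),('side',300*.7,476*.7,.041)): print(n,world(n,u,v,z).round(4),world(n,int(u),int(v)).round(4))
from scipy.spatial.transform import Rotation as R
st=r.get_state();print(R.from_euler('xyz',st['orientation']).as_matrix().round(3),r.tip_reach)
c=np.hstack([im[190:275,110:330,::-1]]);cv2.imwrite('pics/crop.png',cv2.resize(c,None,fx=3.6,fy=3.6,interpolation=2))
E
```

```text
btn [283 244  10  10  85] [287.4 248.4] [ 0.4902 -0.0026  0.034 ] [ 0.4912 -0.0015  0.033 ]
bar [136 227  29  13 308] [150.1 233.1] [0.5308 0.3361 0.041 ] [0.5311 0.3365 0.0403]
((150.0170440673828, 233.14505004882812), (10.574132919311523, 29.210311889648438), 83.2901611328125)
nut [268 246  11   9  52] [272.7 249.7] [0.4887 0.0343 0.02  ] [0.488  0.0334 0.0201]
keyL [133 213   8   7  44] [136.4 216.2] [0.5742 0.3733 0.037 ] [0.575  0.3744 0.0364]
keyR [158 210   8   7  43] [162.  213.2] [0.5812 0.3097 0.037 ] [0.5818 0.3097 0.0368]
side [0.4869 0.0045 0.034 ] [0.4886 0.0039 0.0351]
side [0.5262 0.3422 0.041 ] [0.5264 0.3418 0.041 ]
[[-0.001 -0.273  0.962]
 [ 0.002  0.962  0.273]
 [-1.     0.002 -0.   ]] 0.014
```

View pics/crop.png

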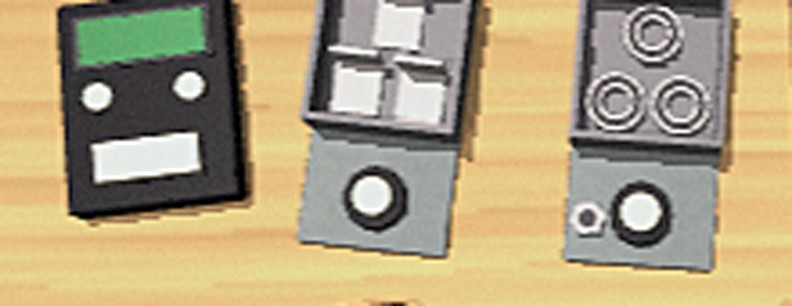

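The crop confirms flat rings above the button with the nut. Fused positions: button about (0.489, 0.000) and bar key about (0.529, 0.338). I'll shut the fingers and move above the button.

```bash
python3 -m jog '[0,0,2,2,0,0,0, 0,0,4.1,3.9,0,0,0, 0,0,4.1,3.9,0,0,0, 0,0,4.1,3.9,0,0,0, 0,0,4.1,3.9,0,0,0, 0,0,4.1,3.9,0,0,0, 0,0,4.1,3.9,0,0,0, 0,0,4.1,3.9,0,0,0, 0,0,4.1,3.9,0,0,0, 0,0,4.1,3.9,0,0,0, 0,0,4.1,3.9,0,0,0, 0,0,4.1,3.9,0,0,0]'
cat > g.py <<'E'
from h import *
from scipy.spatial.transform import Rotation as R
import sys
t=np.array(eval(sys.argv[1]));s=r.get_state();M=R.from_euler('xyz',s['orientation']).as_matrix()
print(s['clock'],s['eef_pos'],s['gripper_width'],s['ft_force'].round(2),'rows cm',(100*M.T@(t-s['eef_pos'])).round(2));print(M.round(3))
E
python3 g.py '[.489,0,.1]'
```

```text
clock: 1.6
eef_pos: [0.4743, -0.0236, 0.2452]
orientation: [2.71, 1.571, 2.987]
ft_force: [0.5, -0.6, -0.0]
gripper_width: -0.002
1.6 [ 0.47431449 -0.02356637  0.24522082] -0.0019921363016663983 [ 0.46 -0.61 -0.02] rows cm [14.52  1.86  2.06]
[[-0.    -0.274  0.962]
 [ 0.     0.962  0.274]
 [-1.     0.    -0.   ]]
```

```bash
python3 -m jog '[0,3,0.9,1,0,0,0, 0,4,0.9,1,0,0,0, 0,2,0,0,0,0,0, 0,0,0,0,0,0,0]'; python3 g.py '[.489,0,.06]'
python3 - <<'E'
from h import *
from scipy.spatial.transform import Rotation as R
im,d=cap('wrist');f=np.load('wrist.npz');m=r.camera_model('wrist')
M=R.from_euler('xyz',f['o']).as_matrix();T=np.array(m['mount'])
q=np.linalg.inv(T)
def proj(w):
    c=q[:3,:3]@(M.T@(np.array(w)-f['p']))+q[:3,3]; return m['cx']+m['fx']*c[0]/-c[2],m['cy']-m['fy']*c[1]/-c[2]
o=im[:,:,::-1].copy()
for w in([.489,0,.034],):
    p=proj(w);print(p);cv2.drawMarker(o,(int(p[0]),int(p[1])),(0,0,255),0,12,1)
cv2.imwrite('pics/w1.png',o)
E
```

```text
clock: 2.1
eef_pos: [0.4871, -0.0028, 0.1535]
orientation: [-3.139, 1.566, -2.862]
ft_force: [0.4, 0.6, 0.8]
gripper_width: -0.001
2.1 [ 0.48706262 -0.00283928  0.15353872] -0.0010626572107675265 [0.38 0.62 0.78] rows cm [9.35 0.22 0.31]
[[-0.005 -0.273  0.962]
 [-0.001  0.962  0.273]
 [-1.    -0.    -0.005]]
(np.float64(283.9902819979451), np.float64(209.10818481948266))
```

View pics/w1.png

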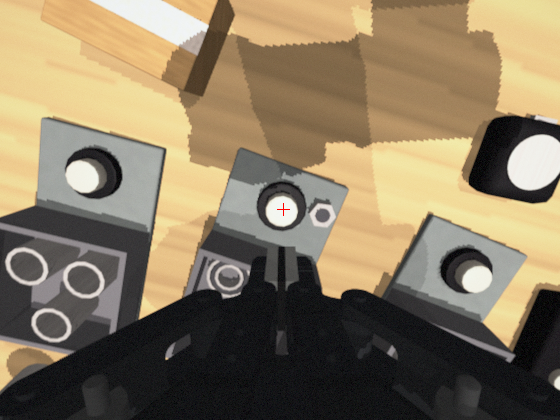

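The wrist view shows the predicted point (284,209) on the centre of the white cap, with the rings in the bin behind it. Descending to just above it.

```bash
python3 -m jog '[0,3,0.1,0.1,0,0,0, 0,3.5,0.1,0.2,0,0,0, 0,2.8,0,0,0,0,0, 0,0,0,0,0,0,0, 0,0,0,0,0,0,0]'; python3 g.py '[.489,0,.043]'
```

```text
clock: 2.78
eef_pos: [0.492, 0.0003, 0.064]
orientation: [-0.079, 1.568, 0.198]
ft_force: [0.1, 0.2, 0.8]
gripper_width: 0.003
2.775 [4.92019682e-01 3.33243605e-04 6.39852063e-02] 0.0027115366424384025 [0.05 0.19 0.77] rows cm [ 2.1   0.05 -0.31]
[[ 0.003 -0.274  0.962]
 [ 0.001  0.962  0.274]
 [-1.    -0.     0.003]]
```

```bash
python3 -m jog '[0,1.2,0,-0.1,0,0,0, 0,0.3,0,0,0,0,0, 0,0.3,0,0,0,0,0, 0,0.3,0,0,0,0,0, 0,0,0,0,0,0,0, 0,0,0,0,0,0,0]'; python3 g.py '[.489,0,.043]'
```

```text
clock: 3.52
eef_pos: [0.4895, -0.0002, 0.0414]
orientation: [3.135, 1.57, -2.872]
ft_force: [-2.3, -0.6, 3.7]
gripper_width: 0.0
3.525 [ 4.89485367e-01 -2.28266488e-04  4.14292249e-02] 0.00042183162597854386 [-2.33 -0.58  3.68] rows cm [-0.16  0.04 -0.04]
[[-0.    -0.273  0.962]
 [-0.     0.962  0.273]
 [-1.     0.    -0.   ]]
```

The force of 3.7 N matches about 5 mm of travel. I'll go slightly deeper for margin, hold, then retreat.

```bash
python3 -m jog '[0,0.15,0,0,0,0,0, 0,0,0,0,0,0,0, 0,0,0,0,0,0,0]'; python3 -m jog '[0,-0.5,0,0,0,0,0, 0,-1.5,0,0,0,0,0, 0,-4,0,0,0,0,0, 0,-4,0,0,0,0,0, 0,0,0,0,0,0,0]'; python3 g.py '[.529,.338,.14]'
```

```text
clock: 3.9
eef_pos: [0.4895, -0.0002, 0.0401]
orientation: [-3.065, 1.57, -2.788]
ft_force: [-3.9, 0.4, 7.1]
gripper_width: 0.001
clock: 4.53
eef_pos: [0.4925, 0.0006, 0.143]
orientation: [-0.021, 1.561, 0.257]
ft_force: [-0.8, 0.5, -0.5]
gripper_width: -0.001
4.525 [0.49249032 0.0005588  0.1430391 ] -0.0011761402666243708 [-0.76  0.51 -0.54] rows cm [ 0.42 31.45 12.75]
[[ 0.009 -0.274  0.962]
 [ 0.002  0.962  0.274]
 [-1.    -0.     0.009]]
```

The peak of 7.1 N shows the button bottomed gently, so it registered. Now over to the bar key, then a look.

```bash
python3 -m jog '[0,0,3,1,0,0,0, 0,0,5.2,2.2,0,0,0, 0,0,5.2,2.2,0,0,0, 0,0,5.2,2.2,0,0,0, 0,0,5.2,2.2,0,0,0, 0,0,5.2,2.2,0,0,0, 0,0,2.4,1,0,0,0, 0,0,0,0,0,0,0, 0,0,0,0,0,0,0]'; python3 g.py '[.529,.338,.07]'
python3 - <<'E'
from h import *
from scipy.spatial.transform import Rotation as R
im,d=cap('wrist');f=np.load('wrist.npz');m=r.camera_model('wrist')
M=R.from_euler('xyz',f['o']).as_matrix();T=np.array(m['mount'])
q=np.linalg.inv(T)
def proj(w):
    c=q[:3,:3]@(M.T@(np.array(w)-f['p']))+q[:3,3]; return m['cx']+m['fx']*c[0]/-c[2],m['cy']-m['fy']*c[1]/-c[2]
o=im[:,:,::-1].copy()
p=proj([.529,.338,.041]);print(p);cv2.drawMarker(o,(int(p[0]),int(p[1])),(0,0,255),0,12,1)
a,_=cap('top');cv2.imwrite('pics/w2.png',np.hstack([cv2.resize(o,(400,300)),cv2.resize(a[170:320,110:310,::-1],(400,300))]))
E
```

```text
clock: 5.65
eef_pos: [0.5285, 0.3367, 0.1386]
orientation: [-2.725, 1.569, -2.449]
ft_force: [-0.1, 0.3, 0.2]
gripper_width: -0.0
5.65 [0.52849818 0.33665412 0.13862819] -0.0001804510500214104 [-0.09  0.26  0.23] rows cm [6.86 0.12 0.1 ]
[[-0.002 -0.273  0.962]
 [-0.001  0.962  0.273]
 [-1.    -0.001 -0.002]]
(np.float64(282.97993958262697), np.float64(214.3186194143097))
```

View pics/w2.png

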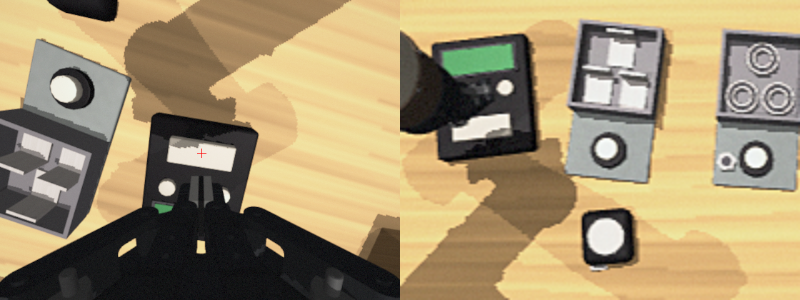

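The wrist view shows the marker on the centre of the bar (about (201,153) of the half-size picture). The top view shows the button up and the nut in place. Descending.

```bash
python3 -m jog '[0,3,0.1,0,0,0,0, 0,3,0,0,0,0,0, 0,1,0,0,0,0,0, 0,0,0,0,0,0,0, 0,0,0,0,0,0,0]'; python3 -m jog '[0,1.2,0,0,0,0,0, 0,0.3,0,0,0,0,0, 0,0.3,0,0,0,0,0, 0,0.2,0,0,0,0,0, 0,0,0,0,0,0,0, 0,0,0,0,0,0,0]'; python3 g.py '[.529,.338,.049]'
```

```text
clock: 6.38
eef_pos: [0.5295, 0.3388, 0.0713]
orientation: [0.405, 1.568, 0.682]
ft_force: [-0.4, 0.5, 0.1]
gripper_width: 0.0
clock: 7.12
eef_pos: [0.5285, 0.3382, 0.05]
orientation: [-2.611, 1.57, -2.335]
ft_force: [-3.1, -0.8, 3.3]
gripper_width: 0.001
7.125 [0.52851018 0.33820496 0.05001211] 0.0007966454998507541 [-3.11 -0.85  3.26] rows cm [ 0.1  -0.03  0.04]
[[-0.    -0.273  0.962]
 [-0.     0.962  0.273]
 [-1.    -0.    -0.   ]]
```

```bash
python3 -m jog '[0,0.15,0,0,0,0,0, 0,0,0,0,0,0,0, 0,0,0,0,0,0,0]'; python3 -m jog '[0,0.1,0,0,0,0,0, 0,0,0,0,0,0,0, 0,0,0,0,0,0,0]'; python3 g.py '[.529,.338,.049]'
```

```text
clock: 7.5
eef_pos: [0.5287, 0.3383, 0.0484]
orientation: [-1.428, 1.571, -1.152]
ft_force: [-2.3, -2.5, 4.4]
gripper_width: -0.002
clock: 7.88
eef_pos: [0.5287, 0.3383, 0.0474]
orientation: [-1.603, 1.571, -1.326]
ft_force: [-2.1, -2.2, 4.0]
gripper_width: -0.001
7.875 [0.52870378 0.33832889 0.04738098] -0.0014258794935973836 [-2.14 -2.19  3.99] rows cm [-0.16 -0.04  0.02]
[[ 0.    -0.273  0.962]
 [-0.     0.962  0.273]
 [-1.    -0.    -0.   ]]
```

About 6 to 7 mm down at 4 N or more. Drawing back and checking the final state.

```bash
python3 -m jog '[0,-0.5,0,0,0,0,0, 0,-1.5,0,0,0,0,0, 0,-4,0,0,0,0,0, 0,-5,0,0,0,0,0, 0,-5,0,0,0,0,0, 0,0,1,-4,0,0,0, 0,0,1,-4,0,0,0, 0,0,0.5,-2,0,0,0, 0,0,0,0,0,0,0, 0,0,0,0,0,0,0]'; python3 - <<'E'
from h import *
f0=np.load('top.npz')['im'],np.load('side.npz')['im']
np.save('d0.npy',np.load('top.npz')['d'])
a,_=cap('top');b,_=cap('side')
cv2.imwrite('pics/end.png',np.hstack([cv2.resize(a[120:330,110:460,::-1],(400,240)),cv2.resize(b[100:380,60:440,::-1],(400,295))[:240]]) )
for n,u,v in(('top',287,248),('top',150,233),('side',304,238),('side',210,333)): print(n,world(n,u,v).round(4))
E
```

```text
clock: 9.12
eef_pos: [0.4264, 0.3356, 0.2079]
orientation: [0.533, 1.569, 0.81]
ft_force: [0.2, -0.0, 0.3]
gripper_width: 0.004
top [ 0.4911 -0.0015  0.034 ]
top [0.5312 0.3366 0.04  ]
side [0.2867 0.4817 0.4873]
side [0.5264 0.3419 0.0411]
```

View pics/end.png

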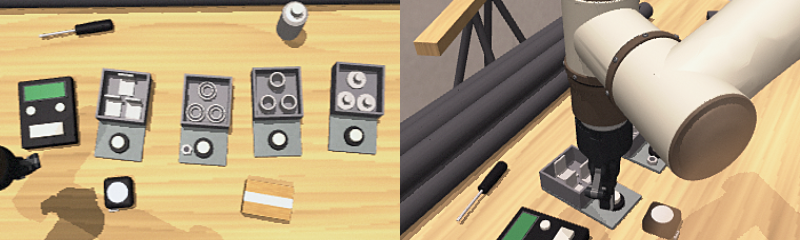

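The final view shows everything in place. By depth, the button is at 34 mm and the bar at 40–41 mm, so both are up, and the hand is clear.

```bash
python3 -c "
from workcell import r
print(r.close_job())"
```

```text
the job is handed in; nothing more can be done
None
```

I pressed the bearing station's button with the shut fingertips and let it come back up. I then pressed the console's bar key, drew the hand up and back clear, and handed the job in at about 9 s.

- **Bearing button:** the wrist force rose to 3.7 N and then to 7.1 N, so the button went fully down, slightly past its stop. That is well under the 25 N limit.
- **Bar key:** I pressed in small steps to about 6–7 mm of travel, with the force peaking at 4.4 N.
- **Final depth check:** the button top is back at 34 mm and the bar key at 40–41 mm, so both are up.
- **Loose things:** in the last top view the nut, tape measure, carton, can, screwdriver and stock all lie where they did. I judged this by eye and did not measure the shifts.
- **Clear of everything:** the wrist force read about 0.3 N with the hand drawn back.
- **Failed or disagreeing checks:** the side camera's last reading of the button landed on the arm in front of it, so only the top camera confirms that button is up. The two cameras differed by 5–7 mm on where the button and bar key were. I aimed between them, and the wrist camera showed both aims centred.

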